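Close a pinned glue press in the model-boat workshop

TASK

Close the wooden glue press: take its top plate off the sloping rest by the grip rib, bring it level over the lower board and lower it onto the two guide pins until it lies flat and fully down on the plywood blank, then let go and move clear. Keep the plate level on the pins so that it does not bind, lower it gently without letting it drop, and leave the blank where it lies and the other things on the table undisturbed.

Things in the scene. Friction and masses are not known exactly. Their poses are not given: they have to be found in the camera images.
- press_top: Top plate of the press: light plywood, 100 (x) by 200 (y) by 18 (z) mm, about 0.35 kg, two 16.5 mm through-holes at x = 0, y = -80 and +80 mm. Origin: centre of its underside; z: its upward normal. Either way round fits. Starts on the sloping rest, tilted 32 degrees about its y axis, normal leaning away from the robot, lower long edge against the lip.
- press_base: Lower board of the press, fixed: wood, 130 (x) by 240 (y) by 24 (z) mm, with two upright steel guide pins, 14 mm diameter, at x = 0, y = -80 and +80 mm. Origin: centre of its underside, on the table; z up. Closed on the blank, the top plate's origin is 36 mm above this origin and its y axis lies along this y axis, either way round.
- top_grip (a point): Middle of the dark wooden grip rib that stands on the middle of the top plate: 60 mm long (plate's x), 24 mm thick (plate's y), 45 mm tall (plate's z). Pinch it across the 24 mm. The point is 40.5 mm above the plate's origin along its z; axes as the plate's.
- pin_a (a point): Top of the guide pin at y = -80 mm of the lower board, 76 mm above that board's origin and 52 mm above its upper face. The pin's last 10 mm taper to 6 mm diameter.
- pin_b (a point): Top of the other, equal guide pin, at y = +80 mm of the lower board.
- blank: Loose plywood blank 84 (x) by 100 (y) by 12 (z) mm, lying on the lower board between the pins, roughly centred. Origin: centre of its underside. Stays where it is; the top plate comes to rest on it.
- rest: Sloping wooden rest, fixed to the table, its 240 mm (y) wide board rising at 32 degrees towards the robot (towards its own -x), with a dark lip 10 mm high above the board along the lower edge, its far (+x) side; about 125 mm deep and 95 mm tall. Origin: under its middle, on the table; z up.
- cup: Bystander: white plastic cup, 72 mm rim diameter, 85 mm tall. Origin: centre of its underside. Leave alone.
- spool: Bystander: white plastic spool standing on end, 68 mm diameter, 38 mm tall. Origin: centre of its underside. Leave alone.
- drilled_block: Bystander: wooden block 50 by 100 by 35 mm with two holes in its top. Origin: centre of its underside. Leave alone.
There are look-alikes about, which are no part of the job. Leave any purple or red look-alike of the press_top alone.

How it is judged:
By the outcome, as a careful person would: the job done as asked, in the order asked, and still so for the second after the job is handed in, with the robot touching nothing.
It also fails if it takes over 56 s, if anything falls off the work surface, if the arm or the gripper's body presses on something with over 40 N, if the wrist force passes 120 N, or if a joint passes its speed limit or range.

ROBOT

A 6-joint arm with a two-finger parallel gripper is mounted at the origin on the work surface. World frame = base frame: x ahead of the robot, y to its left, z up, the work surface at z = 0. Lengths are in m, angles in rad, forces in N, time in s.
With the tool pointing down it reaches from about 0.4 to 0.825 m from the base axis. Payload 7 kg.
Tool frame: the origin (TCP) lies at the centre of the arm's flange, where the gripper is bolted on; the fingertips stand 178 mm ahead of it and the grasp point (between the pads) lies ahead of it (tcp_to_grasp is the z of the grasp point in the tool frame, in m); z points along the fingers, x is the direction in which the jaws open and shut, and the axes are right-handed (so a half turn about z gives the same grasp; the last joint's range is limited). The gripper opens to 88 mm and grips with 3 to 60 N. Pads are 19 mm wide; open, the fingers measure 130 mm over their backs; the gripper's body (78 mm by 193 mm) begins 47 mm behind the grasp point.
Start: joints at [1.478, 0.359, 0.012, 0, -1.224, -0.288], TCP at [0.251, 0.627, 0.405] pointing down, gripper open.
Joint ranges: [-3.07, 3.07], [-1.43, 2.12], [-1.02, 1.25], [-3.03, 1.67], [-3.05, -0], [-3.03, 3.03]. Speed limits (rad/s): [2.39, 2.39, 3.01, 3.14, 3.14, 3.14].

INTERFACE

Orientations are given as [roll, pitch, yaw] about the fixed x, y, z axes, in that order (R = Rz(yaw) Ry(pitch) Rx(roll)).
In Python, from station import get_state, grab_frame, job_done, tcp_to_grasp gives the robot as it stands.
- The arm moves only by the tool drive_tool, never from a script. Its argument "moves" is a list of rows, each a list of 7 numbers: the shift along the tool's x, y, z in mm, then the turn, a rotation vector about the tool's x, y, z in degrees, then the closure, from -1 (fully open) to 1 (shut), so that 0 is half open. In form: [[dx, dy, dz, ax, ay, az, claw], ...]. A call has 1 to 12 rows; each row is the pose to reach, as a shift and turn from the pose commanded when the call began, along the tool's axes at that moment; what a row does not reach only later rows make up. A row lasts 1/8 s, in which the tool goes at most 62.5 mm and 10.7 degrees, less where a joint would pass 70% of its speed; a pose out of reach is approached as far as the arm can. A call with a gripper value outside its range is refused whole. The fingers move at their own pace and stop on an object; "grip_force" is the grip in N (left out, the last holds). Time passes only in rows, so rows that repeat a pose let the fingers close. It gives the time, the measured TCP pose, the force and the opening at its end, in the units of the state.
- get_state(): the state, without advancing time (a new reading comes with each control period).
- grab_frame(name): name is "side" or "top"; returns a dict with "img" (384x512x3 uint8, red, green, blue), "range_z" (384x512 float32, m along the optical axis (not along the pixel's ray), 0 where there is no reading), "fovy" (degrees; the focal length in pixels is half the picture's height over the tangent of half this angle, whatever the lens; pixels are square), "cx", "cy" (the principal point, pixels), "rvec" (rotation vector, rad) and "tvec" (3), from world to camera coordinates, as OpenCV has them. Camera axes: x right, y down, z forward; pixel columns grow to the right and rows downward; lengths in m; the calibration is good to about 2 mm. A picture is of the moment at which its call begins.
- job_done(): hands the job in, once; it reports no verdict.
The state is a dict: "t": time; "q": joint angles; "qd": joint speeds; "joint_efforts": joint torques, N m; "eef_pos": TCP position; "ee_rot": TCP orientation; "force": force on the tool from outside, world axes, zero at the start; "moment": the same for the moment, N m; "width": finger opening in m.
Only numpy, scipy, OpenCV 4.12 (cv2) and the standard library are available. Lean on these libraries where they do the work, as an engineer would, in place of code of your own. Each camera call takes 0.05 s, during which the arm holds its last target. There are 200 camera calls.

## Working session

There is one attempt and no reset: what is moved stays moved. The work goes in short steps, Python scripts to look and compute and a tool call to move; the robot and the scene stay as the last step left them, time stands still between calls to the robot, and variables do not carry over. Pictures are saved under pics/ and viewed, about 8 in all and at most 12, crops included, and the job is handed in when it is done.

Besides the shell and the picture viewer there is one more tool, called after ">>>" by a JSON object that holds its "name" and its "arguments", one argument or row to a line. drive_tool: Moves the arm, as the interface text tells. Its arguments: {"type":"object","properties":{"moves":{"type":"array"},"grip_force":{"type":"number"}},"required":["moves"]}

```bash
ls; mkdir -p pics
cat > h.py <<'E'
import numpy as np, cv2
from station import get_state, grab_frame, job_done, tcp_to_grasp
from scipy.spatial.transform import Rotation as Ro
def cloud(f):
    h,w=f['range_z'].shape; F=h/2/np.tan(np.radians(f['fovy'])/2)
    u,v=np.meshgrid(np.arange(w),np.arange(h)); z=f['range_z']
    c=np.stack([(u-f['cx'])/F*z,(v-f['cy'])/F*z,z],-1)
    R=cv2.Rodrigues(np.array(f['rvec'],float))[0]; P=(c-np.array(f['tvec']).reshape(3))@R
    P[z==0]=np.nan; return P
def ray(f,u,v,zp):
    h=f['img'].shape[0]; F=h/2/np.tan(np.radians(f['fovy'])/2)
    R=cv2.Rodrigues(np.array(f['rvec'],float))[0]; t=np.array(f['tvec']).reshape(3)
    d=R.T@np.array([(u-f['cx'])/F,(v-f['cy'])/F,1]); o=-R.T@t
    return o+d*(zp-o[2])/d[2]
E
python3 - <<'E'
from h import *
s=get_state(); print({k:np.round(v,3) for k,v in s.items()}, tcp_to_grasp)
for n in ('side','top'):
    f=grab_frame(n); np.savez(f'{n}0.npz',**f)
    cv2.imwrite(f'pics/{n}0.png',f['img'][...,::-1]); print(n,f['fovy'],f['cx'],f['cy'],f['rvec'],f['tvec'],(f['range_z']==0).mean())
E
```

```text
pics
{'t': np.float64(0.0), 'q': array([ 1.478,  0.359,  0.011, -0.   , -1.224, -0.288]), 'qd': array([ 0.001, -0.   , -0.002, -0.   ,  0.   , -0.001]), 'joint_efforts': array([ 1.0000e-03, -5.8272e+01,  2.9305e+01,  6.9970e+00,  7.0000e-03,
       -0.0000e+00]), 'eef_pos': array([0.251, 0.626, 0.404]), 'ee_rot': array([-3.141e+00, -2.000e-03, -1.952e+00]), 'force': array([-0.39 , -0.32 ,  0.211]), 'moment': array([-0.018, -0.007, -0.051]), 'width': np.float64(0.088)} 0.1593
side 46.49463747791403 254.11374133700784 197.9545137496606 [ 2.26741581 -0.68466412  0.25857969] [-0.3944146   0.31223456  1.059888  ] 0.0038960774739583335
top 51.5765625251253 250.85941164064212 194.06763711762198 [ 2.11422985 -2.17019488  0.17352078] [0.0713822  0.53602847 1.06969071] 0.0042724609375
```

View pics/top0.png

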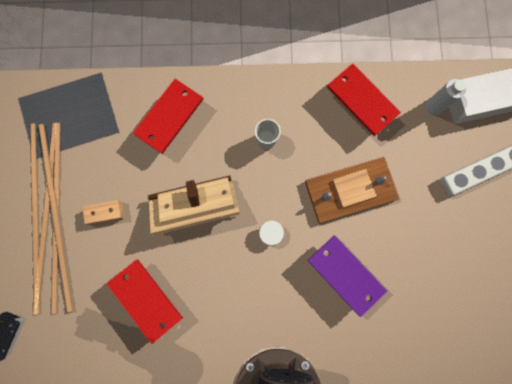

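View pics/side0.png

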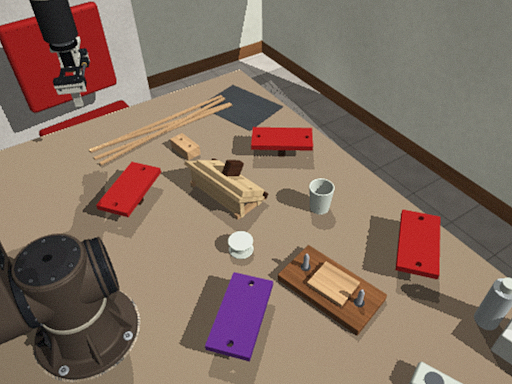

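The top view has the plywood plate with its dark rib on the rest at (194,204) and the lower board at (352,190). In the side view they are at (228,185) and (332,287).

Things that could be taken for press_top, by top-view pixel:
- Plywood plate at (194,204)
- Red plates at (169,116), (145,301) and (363,100)
- Purple plate at (347,276)

I choose the plywood one on the rest.

Run:
```python
from h import *
t=dict(np.load('top0.npz')); s=dict(np.load('side0.npz'))
a=cv2.resize(t['img'][165:245,140:250],None,fx=5,fy=5,interpolation=2)[:400,:550]
b=cv2.resize(t['img'][150:230,300:410],None,fx=5,fy=5,interpolation=2)[:400,:550]
im=np.vstack([a,b]); im=cv2.resize(im,None,fx=.74,fy=.74)
cv2.imwrite('pics/crop.png',im[...,::-1])
for n,f,box,box2 in(('top',t,(170,235,145,242),(150,230,300,405)),('side',s,(150,220,180,275),(240,335,275,390))):
    P=cloud(f)
    r=P[box[0]:box[1],box[2]:box[3]].reshape(-1,3); r=r[np.isfinite(r[:,2])&(r[:,2]>.03)]
    # RANSAC planes with tilt ~32
    rng=np.random.default_rng(0)
    best=None
    for i in range(3000):
        q=r[rng.choice(len(r),3,False)]; nn=np.cross(q[1]-q[0],q[2]-q[0]); L=np.linalg.norm(nn)
        if L<1e-4: continue
        nn/=L; nn*=np.sign(nn[2])
        if abs(np.degrees(np.arccos(nn[2]))-32)>4: continue
        m=abs((r-q[0])@nn)<.003
        if best is None or m.sum()>best[0]: best=(m.sum(),m)
    m=best[1]; c=r[m].mean(0); nn=np.linalg.svd(r[m]-c)[2][2]; nn*=np.sign(nn[2])
    print(n,'plane',len(r),m.sum(),c,nn,np.degrees(np.arccos(nn[2])),'yaw',np.degrees(np.arctan2(nn[1],nn[0])))
    yaw=np.arctan2(nn[1],nn[0]); ey=np.array([-np.sin(yaw),np.cos(yaw),0]); ex=np.cross(ey,nn)
    w=r[m]-c; print(' ext',np.percentile(w@ex,[0,1,50,99,100]),np.percentile(w@ey,[0,1,50,99,100]))
    d=(r-c)@nn; k=d>.03; print(' rib n',k.sum(),'dmax',d.max(),'top',k.sum() and r[k&(d>.038)].mean(0), np.ptp((r[k]-c)@ex),np.ptp((r[k]-c)@ey), ((r[k]-c)@ex).mean(),((r[k]-c)@ey).mean())
    B=P[box2[0]:box2[1],box2[2]:box2[3]].reshape(-1,3)
    for lo,hi in((.018,.029),(.031,.041),(.045,.085)):
        q=B[(B[:,2]>lo)&(B[:,2]<hi)]; print(' z',lo,len(q),np.median(q[:,2]) if len(q) else '')
        if len(q)>5: print('   rect',cv2.minAreaRect(q[:,:2].astype(np.float32)*1000))
    q=B[(B[:,2]>.045)&(B[:,2]<.1)]; print(np.round(q[:40],4).tolist() if len(q)<60 else len(q))
```

```text
top plane 3537 1743 [0.5196879 0.2117957 0.0730125] [0.51661544 0.11309557 0.84871543] 31.927773876340332 yaw 12.348183476216338
 ext [-0.04833548 -0.04633021 -0.0023952   0.05383246  0.05690766] [-0.10018203 -0.09840583 -0.00516166  0.09821969  0.1000595 ]
 rib n 190 dmax 0.04903120629397392 top [0.54326434 0.21622447 0.11050331] 0.05967306507510303 0.024405080837548648 -0.0017232413605998242 -0.0010784623944423636
 z 0.018 2619 0.022993603285214985
   rect ((546.9047241210938, -230.68980407714844), (130.05540466308594, 241.01641845703125), 15.089656829833984)
 z 0.031 1029 0.03510897057725591
   rect ((546.9820556640625, -226.92849731445312), (83.72370147705078, 165.71412658691406), 16.32228660583496)
 z 0.045 59 0.06826354675968234
   rect ((545.9389038085938, -229.34463500976562), (12.516254425048828, 170.5995330810547), 15.290597915649414)
[[0.5726, -0.303, 0.0644], [0.5712, -0.3035, 0.0711], [0.5706, -0.3053, 0.0739], [0.5707, -0.3082, 0.0732], [0.5707, -0.3017, 0.0596], [0.5699, -0.303, 0.0637], [0.5687, -0.3038, 0.0696], [0.5677, -0.3049, 0.0744], [0.5676, -0.3075, 0.0746], [
[... 984 characters left out ...]
4662 -0.00465668  0.05896259  0.06359532] [-0.09069635 -0.08911867 -0.0118666   0.10718471  0.11283926]
 rib n 125 dmax 0.04663948014779123 top [0.54262406 0.21044883 0.11271322] 0.05841778335370852 0.025344224479470136 0.001832112036599668 0.00596918890715838
 z 0.018 2973 0.024311450096346415
   rect ((549.0658569335938, -231.929443359375), (133.99932861328125, 241.64723205566406), 15.429696083068848)
 z 0.031 1243 0.036277315655269725
   rect ((549.6450805664062, -232.4407958984375), (87.2518081665039, 173.78607177734375), 16.640880584716797)
 z 0.045 108 0.06430366634622561
   rect ((549.2110595703125, -233.5499267578125), (15.305720329284668, 170.88951110839844), 15.525222778320312)
108
```

View pics/crop.png

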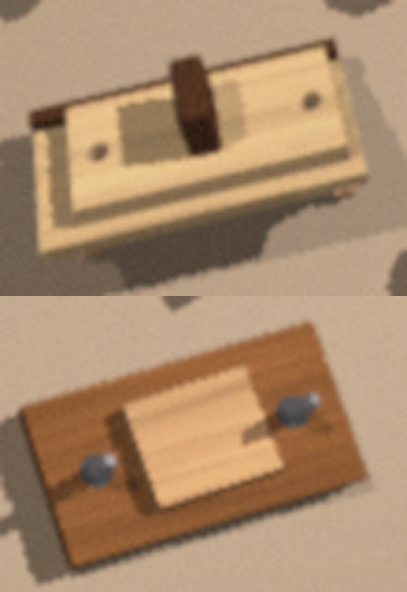

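The crop confirms it: a plywood plate with two holes and a dark rib, resting against the dark lip. Below it is the lower board with blank and two pins. Next I work out the grasp pose.

```bash
cat >> h.py <<'E'
def tilt(yaw,th,sgn=1):
    """tool R: z = -plate normal, x = sgn*plate y ; yaw, th in deg"""
    y,a=np.radians([yaw,th]); n=np.array([np.sin(a)*np.cos(y),np.sin(a)*np.sin(y),np.cos(a)])
    x=sgn*np.array([-np.sin(y),np.cos(y),0]); return np.stack([x,np.cross(-n,x),-n],1)
def plan(grasp,R):
    s=get_state(); R0=Ro.from_euler('xyz',s['ee_rot']).as_matrix(); p0=np.array(s['eef_pos'])
    tcp=np.array(grasp)-tcp_to_grasp*R[:,2]
    d=R0.T@(tcp-p0)*1000; rv=Ro.from_matrix(R0.T@R).as_rotvec(degrees=True)
    print('tcp',np.round(tcp,4),'shift',np.round(d,1),'turn',np.round(rv,2))
def now():
    s=get_state(); R0=Ro.from_euler('xyz',s['ee_rot']).as_matrix()
    print('t',round(float(s['t']),2),'grasp',np.round(np.array(s['eef_pos'])+tcp_to_grasp*R0[:,2],4),'q',np.round(s['q'],2),'F',np.round(s['force'],1),'M',np.round(s['moment'],2),'w',round(float(s['width']),4))
E
python3 - <<'E'
from h import *
t=dict(np.load('top0.npz')); s=dict(np.load('side0.npz'))
yaw=12.4; R=tilt(yaw,32); n=-R[:,2]; ey=R[:,0]; ex=np.cross(ey,n)
for nm,f,box in(('top',t,(165,240,140,245)),('side',s,(145,225,180,280))):
    P=cloud(f)[box[0]:box[1],box[2]:box[3]]; I=f['img'][box[0]:box[1],box[2]:box[3]].astype(int)
    r=P.reshape(-1,3); dark=(I.sum(-1)<200).ravel()&(r[:,2]>.08)
    q=r[dark]; d=q@n; top=q[d>np.nanpercentile(d,95)-.006]
    for nm2,e in(('x',ex),('y',ey)): print(nm,nm2,np.percentile(q@e,[1,50,99])*1000,'top',np.percentile(top@e,[1,50,99])*1000)
    print(' rib top d',np.nanpercentile(d,95)); 
# guess
gx=gy=None
q=np.array([.5197,.2118,.0730]); print('plane centre in ex,ey,n',q@ex,q@ey,q@n)
E
```

```text
top x [403.09934903 415.06058634 458.57787323] top [403.98776775 428.96567673 458.89010366]
top y [ 82.87649419  92.41146042 103.7742793 ] top [ 82.94122998  92.75816654 103.63990123]
 rib top d 0.4017909312234365
side x [403.48384096 415.43183832 459.64081454] top [404.58487416 422.48711544 454.47900335]
side y [ 78.56226006  83.61772553 104.09495523] top [ 78.83408357  86.02736369 100.99605686]
 rib top d 0.4020968290244987
plane centre in ex,ey,n 0.4303352751441525 0.095261239022454 0.35498334792848174
```

Run:
```python
from h import *
R=tilt(12.4,32); n=-R[:,2]; ey=R[:,0]; ex=np.cross(ey,n)
g=.431*ex+.0935*ey+.3785*n; print(g); np.save('g.npy',g)
plan(g+.09*n,R)
```

```text
[0.53279999 0.21287691 0.092591  ]
tcp [0.6618 0.2412 0.304 ] shift [ 204.7 -524.8  100.2] turn [ 12.33  40.39 140.92]
```

>>> {"name": "drive_tool", "arguments": {
  "moves": [
    [205,-525,40,12.3,40.4,140.9,-1],
    [205,-525,40,12.3,40.4,140.9,-1],
    [205,-525,40,12.3,40.4,140.9,-1],
    [205,-525,40,12.3,40.4,140.9,-1],
    [205,-525,40,12.3,40.4,140.9,-1],
    [205,-525,40,12.3,40.4,140.9,-1],
    [205,-525,40,12.3,40.4,140.9,-1],
    [205,-525,40,12.3,40.4,140.9,-1],
    [205,-525,100,12.3,40.4,140.9,-1],
    [205,-525,100,12.3,40.4,140.9,-1],
    [205,-525,100,12.3,40.4,140.9,-1],
    [205,-525,100,12.3,40.4,140.9,-1]
  ],
  "grip_force": 35
}}

```text
t: 1.6
eef_pos: [0.6623, 0.2407, 0.303]
ee_rot: [-2.62, -0.082, 2.086]
force: [0.3, 0.5, 0.5]
width: 0.0875
```

Run:
```python
from h import *
R=tilt(12.4,32); g=np.load('g.npy'); now(); plan(g+.09*-R[:,2],R)
```

```text
t 1.6 grasp [0.5877 0.2113 0.1654] q [ 0.59  0.65  0.25 -0.11 -1.68 -1.61] F [0.3 0.5 0.5] M [ 0.66 -1.67 -0.06] w 0.0875
tcp [0.6618 0.2412 0.304 ] shift [ 0.8 -0.6 -0.7] turn [ 1.39  4.82 17.09]
```

>>> {"name": "drive_tool", "arguments": {
  "moves": [
    [0,0,0,1.4,4.8,17.1,-1],
    [0,0,0,1.4,4.8,17.1,-1],
    [0,0,0,1.4,4.8,17.1,-1],
    [0,0,0,1.4,4.8,17.1,-1]
  ]
}}

```text
t: 2.1
eef_pos: [0.662, 0.2412, 0.3043]
ee_rot: [-2.586, -0.003, 1.797]
force: [-0.4, -0.4, -0.8]
width: 0.0877
```

Run:
```python
from h import *
R=tilt(12.4,32); g=np.load('g.npy'); now(); plan(g+.09*-R[:,2],R)
f=grab_frame('side'); cv2.imwrite('pics/pre.png',cv2.resize(f['img'][60:260,120:340],None,fx=3,fy=3)[...,::-1])
```

```text
t 2.1 grasp [0.58   0.2227 0.169 ] q [ 0.57  0.66  0.29 -0.18 -1.73 -1.89] F [-0.4 -0.4 -0.8] M [ 0.44 -1.91 -0.  ] w 0.0877
tcp [0.6618 0.2412 0.304 ] shift [0.1 0.  0.4] turn [0.15 0.15 0.54]
```

View pics/pre.png

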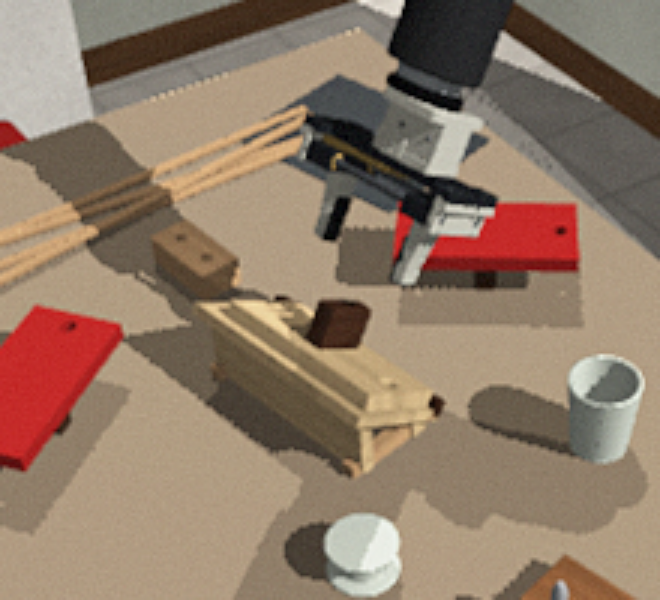

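The side view shows the open jaws straddling the rib line at about (340,325) in the crop, well aligned. I'll advance along the normal.

>>> {"name": "drive_tool", "arguments": {
  "moves": [
    [0,0,25,0.1,0.1,0.5,-1],
    [0,0,50,0.1,0.1,0.5,-1],
    [0,0,70,0.1,0.1,0.5,-1],
    [0,0,80,0.1,0.1,0.5,-1],
    [0,0,86,0.1,0.1,0.5,-1],
    [0,0,89,0.1,0.1,0.5,-1],
    [0,0,89,0.1,0.1,0.5,-1]
  ]
}}

```text
t: 3.02
eef_pos: [0.6165, 0.231, 0.2293]
ee_rot: [-2.585, 0.001, 1.786]
force: [0.0, 0.5, 0.6]
width: 0.0874
```

Run:
```python
from h import *
R=tilt(12.4,32); g=np.load('g.npy'); now(); plan(g,R)
f=grab_frame('side'); cv2.imwrite('pics/at.png',cv2.resize(f['img'][110:230,150:310],None,fx=4,fy=4)[...,::-1])
```

```text
t 3.02 grasp [0.5343 0.2129 0.0941] q [ 0.59  0.65  0.09 -0.19 -1.54 -1.89] F [0.  0.5 0.6] M [ 0.4  -1.9   0.02] w 0.0874
tcp [0.6152 0.231  0.2277] shift [ 0.2 -0.2  2. ] turn [ 0.1 -0.  -0.1]
```

View pics/at.png

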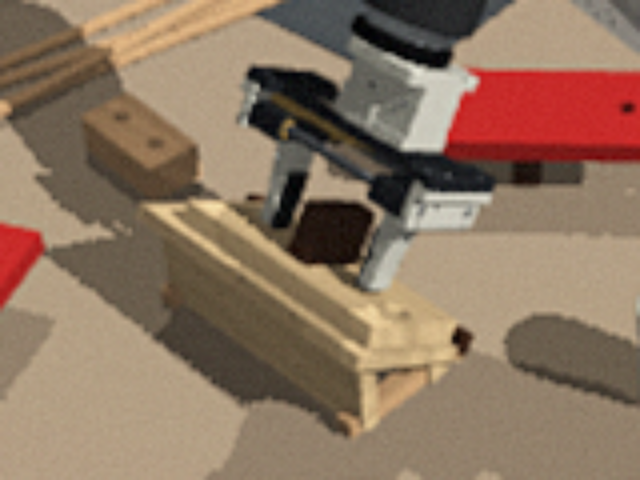

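The fingers stand either side of the rib (crop (335,235)) just above the plate, with no contact force. I'll close here.

>>> {"name": "drive_tool", "arguments": {
  "moves": [
    [0,0,1,0,0,0,-0.3],
    [0,0,1,0,0,0,0],
    [0,0,1,0,0,0,0.3],
    [0,0,1,0,0,0,0.6],
    [0,0,1,0,0,0,1],
    [0,0,1,0,0,0,1],
    [0,0,1,0,0,0,1],
    [0,0,1,0,0,0,1]
  ],
  "grip_force": 35
}}

```text
t: 4.08
eef_pos: [0.6157, 0.2311, 0.2282]
ee_rot: [-2.584, 0.001, 1.786]
force: [-0.1, 2.5, -0.6]
width: 0.0237
```

```bash
python3 -c "
from h import *
now()"
```

```text
t 4.08 grasp [0.5334 0.213  0.093 ] q [ 0.59  0.65  0.09 -0.19 -1.54 -1.89] F [-0.1  2.5 -0.6] M [ 0.9  -1.68 -0.25] w 0.0237
```

>>> {"name": "drive_tool", "arguments": {
  "moves": [
    [0,0,-4,0,0,0,1],
    [0,0,-12,0,0,0,1],
    [0,0,-25,0,0,0,1],
    [0,0,-40,0,0,0,1],
    [0,-10,-56,0,0,0,1],
    [0,-25,-80,0,0,0,1],
    [0,-42,-107,0,0,0,1],
    [0,-53,-125,0,0,0,1],
    [0,-58,-133,0,0,0,1],
    [0,-58,-133,0,0,0,1]
  ]
}}

```text
t: 5.32
eef_pos: [0.6362, 0.2354, 0.3726]
ee_rot: [-2.586, 0.0, 1.786]
force: [0.1, -0.5, -3.6]
width: 0.0235
```

Run:
```python
from h import *
now()
plan([.50,0.02,.27],tilt(14,0)); plan([.548,-.2313,.23],tilt(15.3,0))
f=grab_frame('side'); cv2.imwrite('pics/lift.png',f['img'][...,::-1])
```

```text
t 5.33 grasp [0.5541 0.2175 0.2373] q [ 0.58  0.57  0.29 -0.19 -1.81 -1.93] F [ 0.1 -0.5 -3.6] M [ 0.64 -2.56  0.03] w 0.0235
tcp [0.5    0.02   0.4293] shift [-181.5 -181.9   46.4] turn [-31.86  -0.45  -1.66]
tcp [ 0.548  -0.2313  0.3893] shift [-437.2 -166.4   84. ] turn [-31.85  -0.81  -2.92]
```

View pics/lift.png

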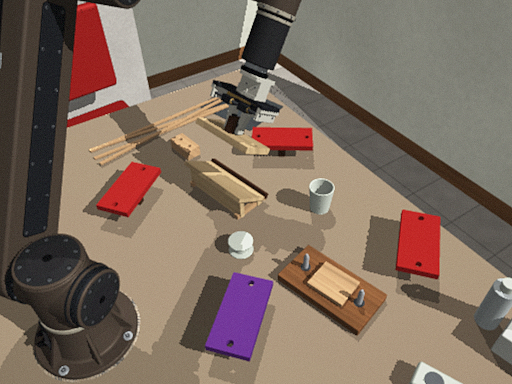

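The plate is in the jaws (around (233,133)), clear of the rest, and nothing else has moved. I'll carry it to above the lower board, levelling on the way.

>>> {"name": "drive_tool", "arguments": {
  "moves": [
    [-15,-6,3,-3,0,-0.3,1],
    [-50,-19,10,-7,-0.1,-0.6,1],
    [-95,-36,18,-11,-0.2,-1,1],
    [-140,-53,27,-15,-0.4,-1.4,1],
    [-185,-70,36,-19,-0.5,-1.7,1],
    [-230,-88,44,-23,-0.6,-2.1,1],
    [-275,-105,53,-27,-0.7,-2.5,1],
    [-320,-122,61,-30,-0.8,-2.7,1],
    [-365,-139,70,-31.9,-0.8,-2.9,1],
    [-405,-154,78,-31.9,-0.8,-2.9,1],
    [-430,-164,83,-31.9,-0.8,-2.9,1],
    [-437,-166,84,-31.9,-0.8,-2.9,1]
  ]
}}

```text
t: 6.88
eef_pos: [0.5474, -0.2324, 0.3873]
ee_rot: [-3.138, -0.001, 1.835]
force: [-0.5, -0.1, -3.1]
width: 0.0235
```

>>> {"name": "drive_tool", "arguments": {
  "moves": [
    [0,0,0,0,0,0,1],
    [0,0,0,0,0,0,1],
    [0,0,0,0,0,0,1]
  ]
}}

```text
t: 7.25
eef_pos: [0.5487, -0.2301, 0.3885]
ee_rot: [-3.141, 0.0, 1.839]
force: [-0.3, -0.4, -3.6]
width: 0.0235
```

Run:
```python
from h import *
now()
plan([.548,-.2313,.23],tilt(15.3,0))
f=grab_frame('side');g=grab_frame('top'); np.savez('side1.npz',**f);np.savez('top1.npz',**g)
cv2.imwrite('pics/hov.png',np.hstack([cv2.resize(f['img'][130:340,240:400],None,fx=2.4,fy=2.4),cv2.resize(g['img'][70:280,290:450],None,fx=2.4,fy=2.4)])[...,::-1])
```

```text
t 7.25 grasp [ 0.5486 -0.2302  0.2292] q [-0.07  0.24 -0.19  0.   -1.14 -1.23] F [-0.3 -0.4 -3.6] M [ 0.09 -0.16 -0.06] w 0.0235
tcp [ 0.548  -0.2313  0.3893] shift [-1.  -0.9 -0.8] turn [-0.04  0.01  0.04]
```

View pics/hov.png

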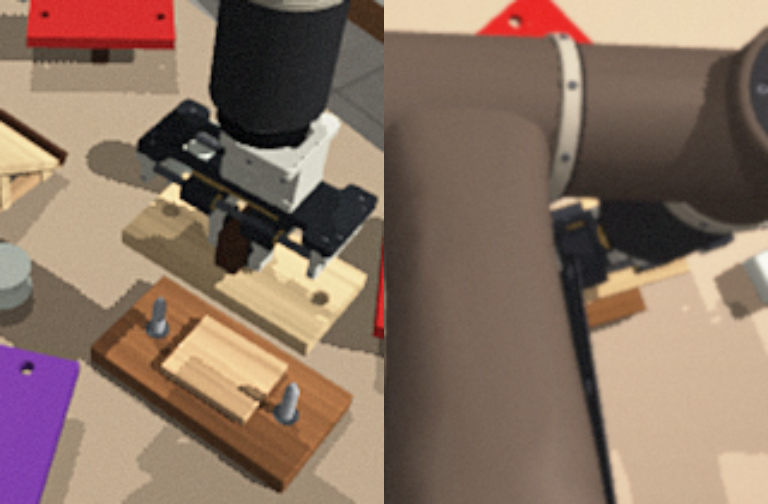

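The side view shows the plate apparently level, with both holes at crop (171,210) and (320,297) and the pins at (159,300) and (288,385). The top view is blocked by the arm, so I measure holes and pins in the side view only, by rays.

```bash
cat >> h.py <<'E'
from scipy.optimize import least_squares
def pins(f):
    P=cloud(f); out=[]
    for c in ((.5695,-.3075),(.5275,-.1535)):
        q=P[np.isfinite(P[...,2])&(np.hypot(P[...,0]-c[0],P[...,1]-c[1])<.014)&(P[...,2]>.032)&(P[...,2]<.064)]
        q=q[q[:,2]<.066]
        r=least_squares(lambda p:np.hypot(q[:,0]-p[0],q[:,1]-p[1])-.007,c,loss='soft_l1',f_scale=.0007)
        out.append(r.x); print('pin',np.round(r.x,4),len(q),'rms',np.sqrt(np.mean(r.fun**2)))
    return np.array(out)
def plate(f,c,ztop,yaw):
    """plate top plane and holes near c; side view"""
    P=cloud(f); I=f['img'].astype(int)
    y=np.radians(yaw); ex=np.array([np.cos(y),np.sin(y)]); ey=np.array([-np.sin(y),np.cos(y)])
    d=P[...,:2]-c; X=d@ex; Y=d@ey
    m=np.isfinite(P[...,2])&(abs(P[...,2]-ztop)<.006)&(abs(X)<.056)&(abs(Y)<.106)&((abs(Y)>.035))
    q=P[m]
    for _ in range(4):
        A=np.c_[q[:,:2]-c,np.ones(len(q))]; k=np.linalg.lstsq(A,q[:,2],rcond=None)[0]
        e=q[:,2]-A@k; q=q[abs(e)<max(.0008,2*e.std())]
    sx=k[0]*ex[0]+k[1]*ex[1]; sy=k[0]*ey[0]+k[1]*ey[1]
    print('plane z',round(k[2],4),'slope deg along x,y',np.degrees([sx,sy]).round(2),len(q),'ext X',np.percentile((q[:,:2]-c)@ex,[.5,99.5]).round(4),'Y',np.percentile((q[:,:2]-c)@ey,[.5,99.5]).round(4))
    h=[]
    for s in(-1,1):
        hc=c+s*.08*ey
        # project predicted hole to the image
        R=f['rvec']; F=384/2/np.tan(np.radians(f['fovy'])/2); K=np.array([[F,0,f['cx']],[0,F,f['cy']],[0,0,1]])
        uv=cv2.projectPoints(np.array([[*hc,k[2]]]),np.array(R,float),np.array(f['tvec'],float),K,None)[0].ravel()
        S=8; u0,v0=np.round(uv).astype(int); g=I[v0-14:v0+15,u0-14:u0+15].sum(-1).astype(np.float32)
        G=cv2.resize(g,None,fx=S,fy=S,interpolation=cv2.INTER_CUBIC)
        med=np.median(g); b=(G<(med+g[9:20,9:20].min())/2).astype(np.uint8)
        n,l,st,cen=cv2.connectedComponentsWithStats(b)
        i=min(range(1,n),key=lambda i:np.hypot(*(cen[i]-116))+ (99 if st[i,4]<300 else 0))
        px=(cen[i]+.5)/S-.5+[u0-14,v0-14]
        w=ray(f,*px,k[2])[:2]; h.append(w); print('hole px',px.round(2),'pred',uv.round(1),'area',st[i,4]/S/S,'world',w.round(4))
    return np.array(h),k
E
python3 - <<'E'
from h import *
f0=dict(np.load('side0.npz'));f=dict(np.load('side1.npz'))
p0=pins(f0);p=pins(f)
h,k=plate(f,np.array([.5486,-.2302]),.2292-.0225,15.3)
for n,a in(('pins',p),('holes',h)):
    d=a[1]-a[0]; print(n,a.mean(0).round(4),'len',np.hypot(*d).round(4),'yaw',np.degrees(np.arctan2(-d[0],d[1])).round(2))
E
```

```text
pin [ 0.5703 -0.3088] 46 rms 0.0008955104290416244
pin [ 0.5285 -0.1545] 45 rms 0.001031428558436653
pin [ 0.5704 -0.3088] 45 rms 0.0010018337236758583
pin [ 0.5282 -0.1546] 42 rms 0.0009971391203046267
plane z 0.2075 slope deg along x,y [-0.07 -0.05] 1482 ext X [-0.0466  0.0534] Y [-0.101   0.0985]
hole px [372.8  254.09] pred [370.9 253.9] area 29.421875 world [ 0.5726 -0.3099]
hole px [310.86 217.23] pred [309.7 217.6] area 26.609375 world [ 0.5305 -0.1536]
pins [ 0.5493 -0.2317] len 0.1598 yaw 15.31
holes [ 0.5515 -0.2317] len 0.1619 yaw 15.1
```

>>> {"name": "drive_tool", "arguments": {
  "moves": [
    [0,-2.5,10,0,0,0,1],
    [0,-2.5,30,0,0,0,1],
    [0,-2.5,55,0,0,0,1],
    [0,-2.5,75,0,0,0,1],
    [0,-2.5,88,0,0,0,1],
    [0,-2.5,94,0,0,0,1],
    [0,-2.5,95,0,0,0,1],
    [0,-2.5,95,0,0,0,1],
    [0,-2.5,95,0,0,0,1]
  ]
}}

```text
t: 8.48
eef_pos: [0.5462, -0.2317, 0.2943]
ee_rot: [3.141, 0.001, 1.837]
force: [0.6, -0.5, -3.5]
width: 0.0241
```

```bash
cat > m.py <<'E'
from h import *
import sys
now(); s=get_state(); y=15.3
f=grab_frame('side'); np.savez('side2.npz',**f)
c=np.array(s['eef_pos'][:2])+.0032*np.array([np.cos(.267),np.sin(.267)])
h,k=plate(f,c,s['eef_pos'][2]-tcp_to_grasp-.0220,y)
d=h[1]-h[0]; print('holes',h.mean(0).round(4),'len',np.hypot(*d).round(4),'yaw',np.degrees(np.arctan2(-d[0],d[1])).round(2),'c',c)
cv2.imwrite(f'pics/{sys.argv[1]}.png',cv2.resize(f['img'][180:340,265:405],None,fx=4,fy=3.75)[...,::-1])
E
python3 m.py low
```

```text
t 8.47 grasp [ 0.5463 -0.2318  0.135 ] q [-0.07  0.32 -0.32  0.   -0.93 -1.23] F [ 0.6 -0.5 -3.5] M [ 0.07 -0.09  0.03] w 0.0241
plane z 0.1135 slope deg along x,y [-0.09 -0.04] 1316 ext X [-0.0496  0.0497] Y [-0.1015  0.0979]
hole px [365.55 280.77] pred [364.5 279.8] area 26.6875 world [ 0.5705 -0.3112]
hole px [315.49 237.63] pred [307.4 243.9] area 167.15625 world [ 0.5567 -0.1492]
holes [ 0.5636 -0.2302] len 0.1627 yaw 4.87 c [ 0.54926588 -0.2308745 ]
```

View pics/low.png

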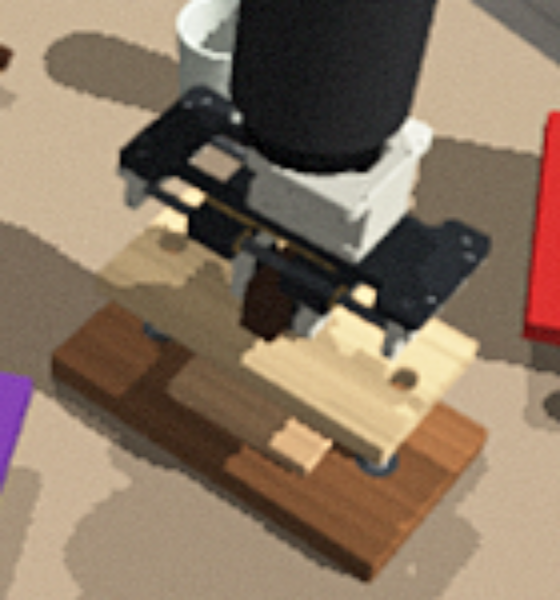

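Level within 0.1°. The holes look about 1 mm too far in −y (plate centre about (.5496,−.2328), pins' centre (.5493,−.2317)). I'll shift +1 mm along tool x and enter the tapers slowly.

>>> {"name": "drive_tool", "arguments": {
  "moves": [
    [1,0,2,0,0,0,1],
    [1,0,7,0,0,0,1],
    [1,0,12,0,0,0,1],
    [1,0,16,0,0,0,1],
    [1,0,19,0,0,0,1],
    [1,0,22,0,0,0,1],
    [1,0,24,0,0,0,1],
    [1,0,24,0,0,0,1]
  ]
}}

```text
t: 9.52
eef_pos: [0.5457, -0.2307, 0.2696]
ee_rot: [-3.141, 0.0, 1.837]
force: [-0.3, 0.0, -2.5]
width: 0.0238
```

```bash
python3 m.py ent
```

```text
t 9.53 grasp [ 0.5456 -0.2308  0.1103] q [-0.07  0.34 -0.35  0.   -0.88 -1.23] F [-0.3  0.  -2.5] M [ 0.06 -0.18  0.01] w 0.0238
plane z 0.0886 slope deg along x,y [-0.32  0.04] 1255 ext X [-0.0501  0.0502] Y [-0.1011  0.0981]
hole px [363.35 286.78] pred [362.4 285.9] area 23.265625 world [ 0.5701 -0.31  ]
hole px [314.36 244.11] pred [306.4 250.1] area 182.234375 world [ 0.556  -0.1487]
holes [ 0.563  -0.2294] len 0.1619 yaw 5.02 c [ 0.54878301 -0.22987975]
```

View pics/ent.png

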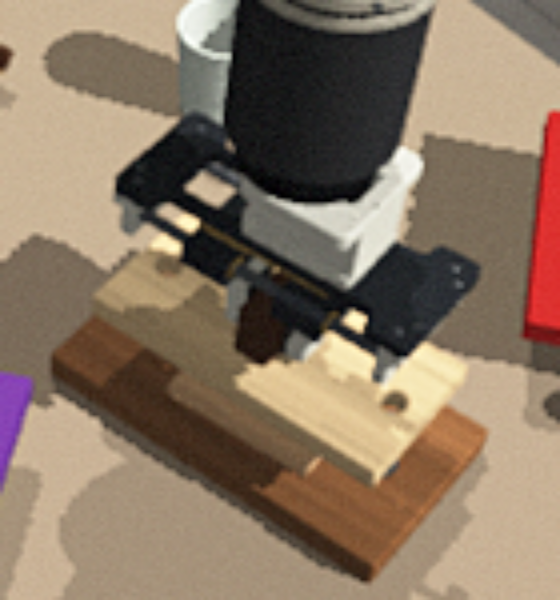

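Both holes are over the pins and the force is no more than the plate's weight. I'll lower through the taper.

>>> {"name": "drive_tool", "arguments": {
  "moves": [
    [0,0,1.5,0,0,0,1],
    [0,0,3,0,0,0,1],
    [0,0,4.5,0,0,0,1],
    [0,0,6,0,0,0,1],
    [0,0,6,0,0,0,1]
  ]
}}

```text
t: 10.2
eef_pos: [0.5456, -0.2308, 0.2635]
ee_rot: [-3.141, 0.0, 1.837]
force: [-0.7, -0.4, -3.4]
width: 0.024
```

```bash
python3 m.py ent2
```

```text
t 10.2 grasp [ 0.5455 -0.2309  0.1042] q [-0.07  0.35 -0.35  0.   -0.87 -1.23] F [-0.7 -0.4 -3.4] M [-0.2   0.09 -0.07] w 0.024
plane z 0.0827 slope deg along x,y [-0.12  0.02] 1278 ext X [-0.0501  0.0491] Y [-0.1009  0.0986]
hole px [362.96 288.34] pred [362.  287.4] area 18.828125 world [ 0.57   -0.3103]
hole px [314.32 246.06] pred [306.2 251.7] area 182.453125 world [ 0.5553 -0.15  ]
holes [ 0.5626 -0.2301] len 0.1609 yaw 5.22 c [ 0.54867168 -0.22992292]
```

>>> {"name": "drive_tool", "arguments": {
  "moves": [
    [0,0,2,0,0,0,1],
    [0,0,4,0,0,0,1],
    [0,0,6,0,0,0,1],
    [0,0,8,0,0,0,1],
    [0,0,8,0,0,0,1]
  ]
}}

```text
t: 10.88
eef_pos: [0.5456, -0.2308, 0.2554]
ee_rot: [-3.141, 0.0, 1.837]
force: [-0.7, -3.4, -3.8]
width: 0.024
```

```bash
python3 m.py ent3
```

```text
t 10.88 grasp [ 0.5455 -0.2308  0.0961] q [-0.07  0.36 -0.36  0.   -0.85 -1.23] F [-0.7 -3.4 -3.8] M [-0.78  0.34 -0.11] w 0.024
plane z 0.0744 slope deg along x,y [-0.48 -0.05] 1288 ext X [-0.0504  0.0502] Y [-0.1012  0.0986]
hole px [359.86 290.91] pred [361.4 289.4] area 6.9375 world [ 0.564  -0.3081]
hole px [313.54 249.93] pred [306.  253.7] area 142.046875 world [ 0.5506 -0.1538]
holes [ 0.5573 -0.231 ] len 0.1549 yaw 4.95 c [ 0.54869399 -0.22991335]
```

There is 3.4 N of side load in −y, so I'll yield 0.5 mm that way and continue.

>>> {"name": "drive_tool", "arguments": {
  "moves": [
    [-0.5,0,0,0,0,0,1],
    [-0.5,0,0,0,0,0,1],
    [-0.5,0,1.5,0,0,0,1],
    [-0.5,0,3,0,0,0,1],
    [-0.5,0,5,0,0,0,1],
    [-0.5,0,7,0,0,0,1],
    [-0.5,0,7,0,0,0,1]
  ]
}}

```text
t: 11.8
eef_pos: [0.5458, -0.2312, 0.2484]
ee_rot: [-3.141, 0.0, 1.837]
force: [-2.1, -1.4, -3.6]
width: 0.0239
```

```bash
python3 m.py ent4 | head -2
```

```text
t 11.8 grasp [ 0.5457 -0.2313  0.0891] q [-0.07  0.37 -0.37  0.   -0.83 -1.23] F [-2.1 -1.4 -3.6] M [-0.33  0.63 -0.18] w 0.0239
plane z 0.0675 slope deg along x,y [-0.15 -0.04] 1237 ext X [-0.0502  0.0496] Y [-0.1012  0.0981]
```

>>> {"name": "drive_tool", "arguments": {
  "moves": [
    [-0.2,-0.4,0,0,0,0,1],
    [-0.2,-0.4,1.5,0,0,0,1],
    [-0.2,-0.4,3.5,0,0,0,1],
    [-0.2,-0.4,5.5,0,0,0,1],
    [-0.2,-0.4,7.5,0,0,0,1],
    [-0.2,-0.4,9,0,0,0,1],
    [-0.2,-0.4,10,0,0,0,1],
    [-0.2,-0.4,10,0,0,0,1]
  ]
}}

```text
t: 12.85
eef_pos: [0.5456, -0.2315, 0.2386]
ee_rot: [-3.141, 0.0, 1.837]
force: [0.1, 0.0, -3.7]
width: 0.0238
```

```bash
python3 m.py ent5 | head -2
```

```text
t 12.85 grasp [ 0.5455 -0.2316  0.0793] q [-0.07  0.38 -0.38  0.   -0.81 -1.23] F [ 0.1  0.  -3.7] M [ 0.06  0.04 -0.03] w 0.0238
plane z 0.0577 slope deg along x,y [0.02 0.04] 1192 ext X [-0.05  0.05] Y [-0.1014  0.0986]
```

Free of side load now, with about 3.5 mm left. I'll lower in small steps.

>>> {"name": "drive_tool", "arguments": {
  "moves": [
    [0,0,1,0,0,0,1],
    [0,0,2,0,0,0,1],
    [0,0,2.7,0,0,0,1],
    [0,0,3.2,0,0,0,1],
    [0,0,3.2,0,0,0,1]
  ]
}}

```text
t: 13.52
eef_pos: [0.5456, -0.2315, 0.2355]
ee_rot: [-3.141, 0.001, 1.837]
force: [-0.2, -0.2, -3.7]
width: 0.0237
```

```bash
python3 m.py ent6 | head -2
```

```text
t 13.53 grasp [ 0.5455 -0.2316  0.0762] q [-0.07  0.39 -0.38  0.   -0.81 -1.23] F [-0.2 -0.2 -3.7] M [-0.02 -0.07 -0.07] w 0.0237
plane z 0.0546 slope deg along x,y [-0.16  0.02] 1187 ext X [-0.0498  0.0492] Y [-0.1012  0.0982]
```

Still hanging, so I'll creep until it makes contact.

>>> {"name": "drive_tool", "arguments": {
  "moves": [
    [0,0,0.4,0,0,0,1],
    [0,0,0.8,0,0,0,1],
    [0,0,0.8,0,0,0,1]
  ]
}}

```text
t: 13.95
eef_pos: [0.5455, -0.2315, 0.2352]
ee_rot: [-3.141, 0.001, 1.837]
force: [-3.1, 1.8, 4.5]
width: 0.0239
```

>>> {"name": "drive_tool", "arguments": {
  "moves": [
    [0,0,0.3,0,0,0,1],
    [0,0,0.6,0,0,0,1],
    [0,0,0.6,0,0,0,1]
  ]
}}

```text
t: 14.32
eef_pos: [0.5455, -0.2315, 0.2352]
ee_rot: [3.142, 0.001, 1.838]
force: [-5.6, 1.8, 9.2]
width: 0.0237
```

Contact: z has stopped and the tool now presses down with about 13 N. I'll ease off, then release gently with partial opening, keeping the fingers away from the pins.

>>> {"name": "drive_tool", "arguments": {
  "moves": [
    [0,0,-0.6,0,0,0,1],
    [0,0,-0.6,0,0,0,1]
  ],
  "grip_force": 10
}}

```text
t: 14.58
eef_pos: [0.5455, -0.2316, 0.2351]
ee_rot: [-3.141, 0.001, 1.838]
force: [-3.3, 0.9, 7.1]
width: 0.0238
```

>>> {"name": "drive_tool", "arguments": {
  "moves": [
    [0,0,0,0,0,0,0.35],
    [0,0,0,0,0,0,0.2],
    [0,0,0,0,0,0,0],
    [0,0,0,0,0,0,-0.1],
    [0,0,0,0,0,0,-0.1],
    [0,0,0,0,0,0,-0.1]
  ]
}}

```text
t: 15.32
eef_pos: [0.5455, -0.2315, 0.2347]
ee_rot: [-3.141, 0.0, 1.837]
force: [0.8, 0.6, 0.4]
width: 0.048
```

```bash
python3 m.py rel | head -2
```

```text
t 15.32 grasp [ 0.5455 -0.2316  0.0754] q [-0.07  0.39 -0.38  0.   -0.8  -1.23] F [0.8 0.6 0.4] M [ 0.   -0.14 -0.03] w 0.048
plane z 0.0541 slope deg along x,y [-0.28 -0.07] 1112 ext X [-0.0501  0.0499] Y [-0.1013  0.0986]
```

The plate top is at 54.1 mm (target 54) and the jaws are free. I'll retreat straight up and then aside.

>>> {"name": "drive_tool", "arguments": {
  "moves": [
    [0,0,-5,0,0,0,-0.1],
    [0,0,-15,0,0,0,-0.1],
    [0,0,-35,0,0,0,-0.1],
    [0,0,-65,0,0,0,-0.1],
    [0,0,-100,0,0,0,-0.1],
    [0,0,-140,0,0,0,-0.1],
    [40,0,-170,0,0,0,-0.1],
    [90,0,-170,0,0,0,-0.1],
    [140,0,-170,0,0,0,-0.1],
    [190,0,-170,0,0,0,-0.1],
    [250,0,-170,0,0,0,-0.1],
    [300,0,-170,0,0,0,-0.1]
  ]
}}

```text
t: 16.88
eef_pos: [0.4655, 0.0595, 0.4056]
ee_rot: [3.14, 0.0, 1.838]
force: [0.7, 0.8, 1.0]
width: 0.0482
```

>>> {"name": "drive_tool", "arguments": {
  "moves": [
    [50,0,0,0,0,0,-0.1],
    [100,0,0,0,0,0,-0.1],
    [100,0,0,0,0,0,-0.1],
    [100,0,0,0,0,0,-0.1],
    [100,0,0,0,0,0,-0.1]
  ]
}}

```text
t: 17.5
eef_pos: [0.4403, 0.1535, 0.4047]
ee_rot: [-3.141, 0.0, 1.836]
force: [0.0, 0.8, 0.5]
width: 0.0483
```

Run:
```python
from h import *
now(); f=grab_frame('side'); g=grab_frame('top')
for n,F in(('side',f),('top',g)):
    print(n); 
    for c in((.5495,-.232),): h,k=plate(F,np.array(c),.054,15.3)
cv2.imwrite('pics/end.png',np.vstack([cv2.resize(f['img'],(400,300)),cv2.resize(g['img'],(400,300))])[...,::-1])
```

```text
t 17.5 grasp [0.4403 0.1535 0.2454] q [ 0.76  0.01 -0.43  0.   -1.14 -2.07] F [0.  0.8 0.5] M [-0.01 -0.15  0.01] w 0.0483
side
plane z 0.0543 slope deg along x,y [-0.14 -0.01] 1618 ext X [-0.0506  0.0507] Y [-0.0997  0.0997]
hole px [357.22 293.74] pred [361.  294.7] area 60.140625 world [ 0.5651 -0.3022]
hole px [304.05 258.34] pred [306.3 259.1] area 19.671875 world [ 0.5252 -0.1498]
top
plane z 0.0531 slope deg along x,y [-0.09 -0.02] 1448 ext X [-0.0508  0.0483] Y [-0.0975  0.1015]
hole px [379.76 180.25] pred [381.9 178.4] area 49.484375 world [ 0.5656 -0.3027]
hole px [338.02 192.36] pred [327.5 194.8] area 39.65625 world [ 0.5345 -0.1843]
```

View pics/end.png

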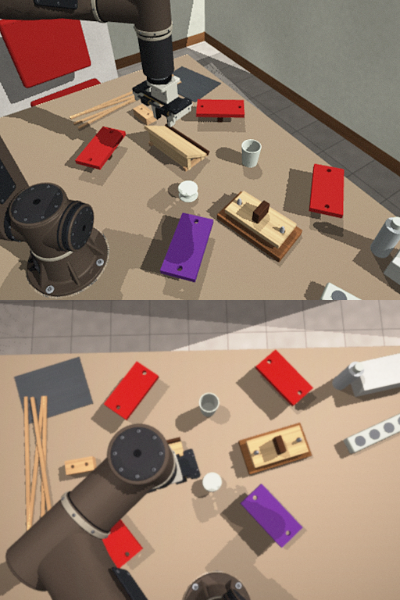

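The final view shows the plate flat on the press, the pins standing through both holes, the arm clear, and everything else in place.

```bash
python3 -c "
from h import *
print(job_done())"
```

```text
the job is handed in; nothing more can be done
None
```

The press is closed and the job is handed in. I took the plywood top plate off the rest by its rib, levelled it, lowered it over both pins onto the blank and released it. The arm then moved clear, at about 17.5 s on the robot's clock.

**Last checks:**
- **Plate height:** the plate's top is at 54.3 mm in the side view and 53.1 mm in the top view. The target is 54 mm, and the cameras are good to about 2 mm.
- **Level:** tilt is 0.14° or less in both views. The pins show through both holes.
- **Forces:** nothing touches the robot. The strongest contact I saw was about 13 N, when the plate first seated on the blank. A side load of about 3.4 N partway down went away after sub-millimetre shifts.
- **Bystanders:** the cup, spool, drilled block and look-alikes look undisturbed by eye. In the last top view the arm partly hides a red plate and the rest; both look unchanged in the side view. I did not measure any of them.

**Checks that failed or disagreed:**
- **Hole finder:** it gave wrong positions once shadow, and later the pins, covered the holes. From then on I relied on the plate's edges, its fitted plane and the wrist force.
- **Camera views:** they differed by about 1–2 mm on absolute positions.
- **Blank:** the plate now covers it, so I only know its position from the plate resting at the right height.

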